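# Push an offcut home against the fence and length stop

## Task

Push the dark wood offcut along the bench top into the corner of the aluminium fence, so that one long side lies flat against the fence's front face and one end butts against the black length stop, ready to be marked off. Only push it with the fingers: it must stay lying on the bench and not be lifted or tipped. Leave the things standing round it where they are.

Things in the scene. Friction and masses are not known exactly. Their poses are not given: they have to be found in the camera images.
- offcut: dark brown wood offcut, loose, a plain rectangular block 60 x 140 x 35 mm (its x, y, z), 0.13 to 0.25 kg. Origin at the centre of its underside; y along its length, z up. Starts lying on the bench in front of the fence (on the robot's side), clear of fence and stop, up to 0.5 rad out of line with the fence.
- fence: straight aluminium rail 420 mm long, 30 mm deep, 30 mm high, fixed to the bench, with a scale on its top. Its flat front face looks to the robot. Origin at the foot of the front face (bench height); x points square away from the front face, into the rail; y along the rail, to the robot's left; the rail runs from y = -0.25 to y = +0.17. The free side in front of it is x < 0.
- stop: black plastic length stop clamped on the fence (does not move): a block standing out 46 mm in front of the fence's face, 28 mm along the rail, 38 mm high, with a clamp knob over the rail, top at 56 mm. Origin at bench height in the corner of its working face and the fence's front face. Axes parallel to the fence's; the working face is the plane y = 0 and looks to -y, where the offcut goes.
- small_block: small light wood block 45 x 90 x 45 mm, loose bystander to the left, origin at the centre of its underside
- tape_measure: yellow tape measure 41 x 89 x 68 mm, loose bystander to the left, origin at the centre of its underside
- screw_box: cardboard box of screws 61 x 90 x 50 mm, loose bystander to the right, origin at the centre of its underside
- sanding_block: grey sanding block 66 x 110 x 42 mm, loose bystander to the far right, origin at the centre of its underside

How it is judged:
At the end, for the whole second after the job is handed in: The offcut lies flat and still on the bench, a long side along the fence (centre within 3 mm of the seated place, square within 0.035 rad) and an end within 3.5 mm of the stop's working face (x of offcut in the frame of fence between -0.033 and -0.027 m and angle between the y axis of offcut and the y axis of fence, either way round below 0.035 rad and y of offcut in the frame of stop between -0.0735 and -0.067 m and angle between offcut's own z axis and vertical below 0.05 rad and height (world z) of offcut below 0.004 m and linear speed of offcut below 0.01 m/s); the robot touches nothing.
It fails at once if the offcut is lifted off the bench or tipped (height (world z) of offcut above 0.01 m or angle between offcut's own z axis and vertical above 0.2 rad).
It fails at once if the small wood block is disturbed (moved more than 20 mm) (distance of small_block from where it was at the start of the episode above 0.02 m).
It fails at once if the tape measure is disturbed (moved more than 20 mm) (distance of tape_measure from where it was at the start of the episode above 0.02 m).
It fails at once if the box of screws is disturbed (moved more than 20 mm) (distance of screw_box from where it was at the start of the episode above 0.02 m).
It fails at once if the sanding block is disturbed (moved more than 20 mm) (distance of sanding_block from where it was at the start of the episode above 0.02 m).
It also fails if it takes over 54 s, if anything falls off the work surface, if the arm or the gripper's body presses on something with over 40 N, if the wrist force passes 120 N, or if a joint passes its speed limit or range.

## Robot

A 7-joint arm with a two-finger parallel gripper is mounted at the origin on a cart in front of the work surface, level with it; the furniture and walls round the work are solid. World frame = base frame: x ahead of the robot, y to its left, z up, the work surface at z = 0. Lengths are in m, angles in rad, forces in N, time in s.
With the tool pointing down it reaches from about 0.425 to 0.875 m from the base axis. Payload 9.9 kg.
Tool frame: the origin (TCP) lies on the centre line of the jaws, within the pads' length; the fingertips stand 19 mm ahead of it and the grasp point (between the pads) is the TCP; z points along the fingers, y is the line along which they close (so a half turn about z gives the same grasp; the last joint's range is limited). The gripper opens to 85 mm and grips with 20 to 120 N. Pads are 22 mm wide; open, the fingers measure 114 mm over their backs; the gripper's body (76 mm by 85 mm) begins 54 mm behind the grasp point. The pads swing forward as they close: fully open they stand 13 mm farther back than shut.
Start: joints at [1.252, 0.576, 0.025, 1.437, -0.015, 1.129, -0.057], TCP at [0.157, -0.656, 0.25] pointing down, gripper open.
Joint ranges: [-2.76, 2.76], [-0.34, 2.15], [-1.52, 1.57], [0.19, 2.46], [-1.09, 4.23], [0.17, 1.99], [-2.82, 2.82]. Speed limits (rad/s): [2.22, 2.22, 3.01, 3.01, 3.14, 3.14, 3.14].

## Interface

Orientations are given as a unit quaternion [w, x, y, z].
In Python, from cell import manip, imaging, readout, ticket gives the robot as it stands (manip), with the cameras (imaging), the readings (readout) and the job (ticket).
- The arm moves only by the shell command python3 nudge.py [FORCE], which reads ROWS from standard input. ROWS is 1 to 10 rows, parted by semicolons, with the numbers parted by commas; each row has 7 numbers: dx, dy, dz in shares of the most that a row can go, 1 being 50 mm, then a rotation vector rx, ry, rz in shares of pi rad (1.0 is pi rad), then the finger opening in m; each row shifts and turns the commanded pose from where the row before left it, along the tool's axes as they then stand; what a row does not reach is not made up. A row lasts 1/10 s, in which the tool goes at most 0.05 m and 0.15 rad, less where a joint would pass 70% of its speed; a pose out of reach is approached as far as the arm can. The fingers move at their own pace and stop on an object; FORCE is the grip in N (left out, the last holds). Time passes only in rows, so rows that do not move let the fingers close. It prints the time, the measured TCP pose, the force, the opening and the grip force at its end. Input that does not fit is refused with a message, and nothing moves.
- readout.sense(): the state, without advancing time (a new reading comes with each control period).
- imaging.camera(name): name is "scene" or "side" or "wrist"; returns the picture (400x640x3 uint8, red, green, blue); there is no depth.
- imaging.calibration(name): a dict with "camera_matrix" (3x3 intrinsics, pixels), "k1" (the pictures are not rectified: a ray, as slopes to the right and down, at radius r is drawn at 1 + k1 r^2 times it, then the intrinsics apply), "origin" and "attitude" of the camera in the world. Camera axes: x right, y up, looking along -z (the intrinsics and any distortion apply to the point x, -y, -z); pixel columns grow to the right and rows downward; lengths in m; the calibration is good to about 2 mm. A picture is of the moment at which its call begins: read the wrist's pose just before it. calibration takes no time and is no camera call; for the wrist camera it gives the pose at the moment of the call.
- ticket.finish_job(): hands the job in; it is judged then, once.
The state is a dict: "time": time; "qpos": joint angles; "joint_vel": joint speeds; "tau": joint torques, N m; "position": TCP position; "ee_rot": TCP orientation; "force": force on the tool from outside, world axes, zero at the start; "ft_torque": the same for the moment, N m; "opening": finger opening in m; "finger_force": force on a finger pad.
Only numpy, scipy, OpenCV 4.12 (cv2) and the standard library are available. Lean on these libraries where they do the work, as an engineer would, in place of code of your own. Each camera call takes 0.05 s, during which the arm holds its last target. There are 200 camera calls.

## Working session

There is one attempt and no reset: what is moved stays moved. The work goes in short steps, Python scripts to look and compute and a shell command to move; the robot and the scene stay as the last step left them, time stands still between calls to the robot, and variables do not carry over. Pictures are saved under pics/ and viewed, at most 10 in all, crops included, and the job is handed in when it is done.

```bash
mkdir -p pics; ls; cat > h.py <<'E'
import numpy as np, cv2
from cell import manip, imaging, readout, ticket
from scipy.spatial.transform import Rotation as R
def snap(n,f):
    c=imaging.calibration(n); im=imaging.camera(n); cv2.imwrite(f,im[:,:,::-1]); return im,c
def att(c):
    a=np.array(c["attitude"],float)
    return a if a.shape==(3,3) else R.from_quat(a[[1,2,3,0]]).as_matrix()
def px2w(c,u,v,z):
    K=np.array(c["camera_matrix"]); d=np.array([c["k1"],0,0,0],float) if np.ndim(c["k1"])==0 else np.array([c["k1"][0],0,0,0])
    p=cv2.undistortPoints(np.array([[[u,v]]],float),K,d)[0,0]
    r=att(c)@np.array([p[0],-p[1],-1]); o=np.array(c["origin"]); return o+r*(z-o[2])/r[2]
def w2px(c,P):
    q=att(c).T@(np.array(P)-np.array(c["origin"])); q=np.array([q[0],-q[1],-q[2]])
    return cv2.projectPoints(q[None],np.zeros(3),np.zeros(3),np.array(c["camera_matrix"]),np.array([c["k1"],0,0,0],float))[0].ravel()
E
python3 - <<'E'
from h import *
import json
for n in("scene","side"):
    im,c=snap(n,f"pics/{n}0.png"); print(c)
s=readout.sense(); print(s["time"],s["position"],s["ee_rot"],s["force"],s["opening"])
E
```

```text
cell.py
nudge.py
pics
{'camera_matrix': array([[492.1323373 ,   0.        , 320.85302729],
       [  0.        , 492.1323373 , 191.21283151],
       [  0.        ,   0.        ,   1.        ]]), 'k1': -0.09315376830339467, 'origin': array([-0.28383168,  0.74720447,  1.1915742 ]), 'attitude': array([-0.369503  , -0.14062803,  0.34718983,  0.85038257])}
{'camera_matrix': array([[515.45204433,   0.        , 319.33061043],
       [  0.        , 515.45204433, 195.7850626 ],
       [  0.        ,   0.        ,   1.        ]]), 'k1': -0.15657542663014856, 'origin': array([0.57366344, 1.25308394, 0.77670418]), 'attitude': array([0.01714904, 0.01657375, 0.50710089, 0.86155668])}
0.1 [ 0.15696593 -0.65610572  0.24953291] [-7.36187524e-04  9.93112199e-01  1.17164859e-01 -1.21837291e-04] [-0.53595256 -0.28905548  0.0679873 ] 0.08564482561381756
```

View pics/scene0.png

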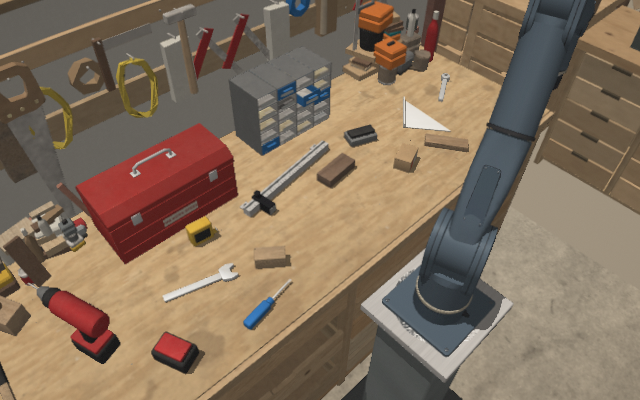

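View pics/side0.png

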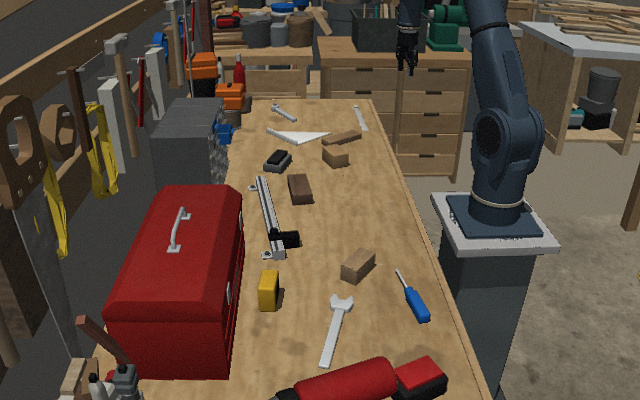

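The scene picture shows the offcut at about (336,170), the fence from (248,210) to (325,147) and the stop at (262,202). In the side picture the offcut is at (300,188) and the stop at (285,240). I'll enlarge both.

```bash
python3 - <<'E'
import cv2
a=cv2.imread("pics/scene0.png")[130:225,235:435]; cv2.imwrite("pics/c1.png",cv2.resize(a,None,fx=4,fy=4,interpolation=cv2.INTER_CUBIC))
a=cv2.imread("pics/side0.png")[140:265,225:365]; cv2.imwrite("pics/c2.png",cv2.resize(a,None,fx=4.8,fy=4.8,interpolation=cv2.INTER_CUBIC))
E
```

```text
(no output)
```

View pics/c1.png

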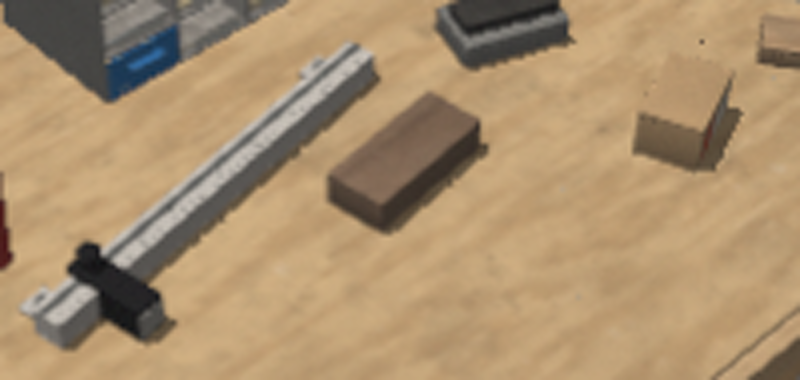

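View pics/c2.png

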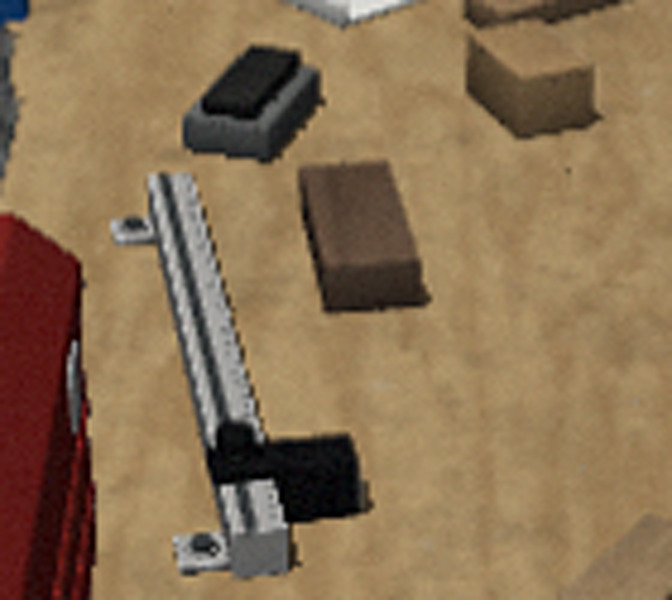

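The crops give usable corners of the offcut, fence and stop (coordinates below). The sanding block sits just beyond the far end of the fence and the screw box is to the right of the offcut.

```bash
python3 - <<'E'
from h import *
a=imaging.calibration("scene"); b=imaging.calibration("side")
A=lambda u,v,z:px2w(a,235+(u+.5)/4-.5,130+(v+.5)/4-.5,z)[:2].round(4)
B=lambda u,v,z:px2w(b,225+(u+.5)/4.8-.5,140+(v+.5)/4.8-.5,z)[:2].round(4)
print("offA",*[A(*p,.035) for p in[(330,180),(382,207),(480,133),(432,93)]], A(386,230,0),A(481,153,0))
print("offB",*[B(*p,.035) for p in[(325,263),(420,258),(388,162),(300,168)]], B(325,310,0),B(427,302,0))
print("fenA",A(68,325,.03),A(377,58,.03),A(68,347,0),A(378,75,0))
print("fenB",B(287,518,.03),B(192,172,.03),B(290,570,0))
print("stopA",A(163,295,.038),A(135,318,.038),A(164,328,0),A(137,340,0))
print("stopB",B(352,434,.038),B(358,478,.038),B(366,512,0))
print("sandA",A(570,42,0),A(475,66,0),A(437,30,0),"box",A(635,152,0),A(700,168,0),A(735,95,0))
print("sandB",B(185,150,0),B(272,160,0),B(320,98,0),"box",B(517,137,0),B(597,118,0),B(470,85,0))
for p in[(270,262)]:print("small", px2w(a,*p,0))
print(px2w(a,200,240,0))
E
```

```text
offA [ 0.5783 -0.0793] [ 0.5254 -0.0892] [ 0.5333 -0.2154] [ 0.5981 -0.2216] [ 0.5278 -0.0977] [ 0.5394 -0.2264]
offB [ 0.5835 -0.0925] [ 0.5243 -0.0975] [ 0.5412 -0.2317] [ 0.6001 -0.2242] [ 0.584  -0.0949] [ 0.5195 -0.1033]
fenA [0.6016 0.182 ] [ 0.6691 -0.2228] [0.6058 0.1819] [ 0.6759 -0.2318]
fenB [0.6038 0.1763] [ 0.6725 -0.2301] [0.6029 0.1815]
stopA [0.5698 0.1105] [0.5657 0.1425] [0.5695 0.1122] [0.5742 0.1364]
stopB [0.5688 0.108 ] [0.566  0.1514] [0.5617 0.1284]
sandA [ 0.5883 -0.3986] [ 0.6245 -0.3072] [ 0.6848 -0.318 ] box [ 0.448  -0.3288] [ 0.3956 -0.3559] [ 0.4357 -0.4557]
sandB [ 0.6831 -0.3245] [ 0.6211 -0.307 ] [ 0.5876 -0.4089] box [ 0.4463 -0.3396] [ 0.3857 -0.37  ] [ 0.4754 -0.4292]
small [0.42764307 0.25217113 0.        ]
[0.63686945 0.35863557 0.        ]
```

Units first: shifts go in shares of 50 mm and turns go in shares of pi rad. So -0.03 m is -0.6, 0.07 rad is 0.0223.

```bash
cat > w.py <<'E'
# where: tool pose in fence frame, and distance to go to a world target
from h import *
import sys
s=readout.sense(); p=np.array(s["position"]); q=s["ee_rot"]; M=R.from_quat([q[1],q[2],q[3],q[0]]).as_matrix()
print("t",s["time"],"p",p.round(4),"yaw",np.arctan2(M[1,0],M[0,0]).round(4),"F",np.round(s["force"],1))
if len(sys.argv)>3: print("go",(M.T@(np.array(sys.argv[1:4],float)-p)).round(4))
E
echo '0,0,0,0,0,0.0223,0.085;0.6,-0.6,0,0,0,0,0.085;0.6,-0.6,0,0,0,0,0.085;0.6,-0.6,0,0,0,0,0.085;0.6,-0.6,0,0,0,0,0.085;0.6,-0.6,0,0,0,0,0.085;0.6,-0.6,0,0,0,0,0.085;0.6,-0.6,0,0,0,0,0.085;0.6,-0.6,0,0,0,0,0.085;0.6,-0.6,0,0,0,0,0.085' | python3 nudge.py
python3 w.py .4965 -.167 .1
```

```text
time: 1.1
position: [0.3797, -0.3442, 0.2502]
ee_rot: [-0.0, 0.997, 0.082, -0.0]
force: [-0.3, -2.2, 0.9]
opening: 0.0854
finger_force: 0.0
t 1.1 p [ 0.3797 -0.3442  0.2502] yaw 0.1647 F [-0.3 -2.2  0.9]
go [ 0.1443 -0.1556  0.1502]
```

Converted, -0.03 m is -0.6, 0.024 m is 0.48.

```bash
echo '0.6,-0.6,0,0,0,0,0.085;0.6,-0.6,0,0,0,0,0.085;0.6,-0.6,0.4,0,0,0,0.085;0.6,-0.6,0.6,0,0,0,0.085;0.48,-0.6,0.6,0,0,0,0.085;0,0,0.6,0,0,0,0.085;0,0,0.6,0,0,0,0.085;0,0,0,0,0,0,0.085' | python3 nudge.py
python3 w.py .4965 -.167 .025
python3 - <<'E'
from h import *
snap("wrist","pics/w1.png"); 
E
```

```text
time: 1.9
position: [0.4934, -0.1745, 0.1082]
ee_rot: [-0.001, 0.997, 0.083, -0.003]
force: [0.0, -0.1, 0.3]
opening: 0.085
finger_force: 0.0
t 1.9 p [ 0.4934 -0.1745  0.1082] yaw 0.1659 F [ 0.  -0.1  0.3]
go [ 0.0048 -0.0066  0.0832]
```

View pics/w1.png

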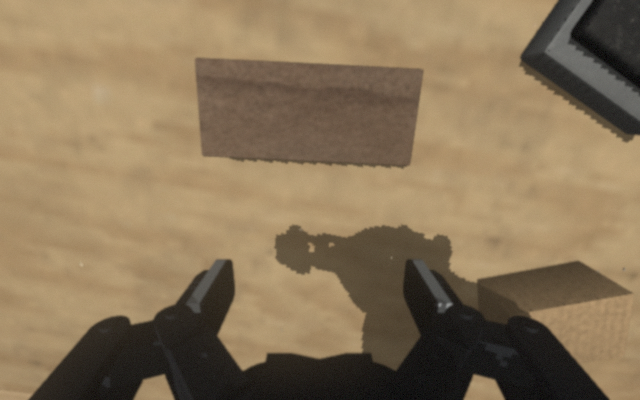

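The wrist picture shows the offcut (corners (196,58), (422,70), (410,165), (203,155)) ahead of and centred on the open fingers, with the screw box at lower right and the sanding block at upper right. I'll use it to check the pose.

```bash
python3 - <<'E'
from h import *
c=imaging.calibration("wrist"); print(np.round(c["origin"],3),"looks",(-att(c)[:,2]).round(2))
for z in(.035,0):print(z,*[px2w(c,u,v,z)[:2].round(4) for u,v in[(196,58),(422,70),(410,165),(203,155)]])
print("box",px2w(c,478,278,.05),"sand",px2w(c,625,135,0),px2w(c,522,60,0.03))
E
```

```text
[ 0.572 -0.162  0.233] looks [-0.31 -0.05 -0.95]
0.035 [ 0.588  -0.0837] [ 0.604  -0.2209] [ 0.5457 -0.2287] [ 0.5295 -0.0906]
0 [ 0.5909 -0.0699] [ 0.6097 -0.2313] [ 0.541  -0.2405] [ 0.522 -0.078]
box [ 0.47713358 -0.29242237  0.05      ] sand [ 0.59161242 -0.39968495  0.        ] [ 0.62093091 -0.28261316  0.03      ]
```

Converted, 0.03 m is 0.6, 0.01 m is 0.2.

```bash
echo '0,-0.12,0.6,0,0,0,0.085;0,0,0.6,0,0,0,0.085;0,0,0.4,0,0,0,0.085;0,0,0.06,0,0,0,0.085;0.2,0,0,0,0,0,0.085;0.2,0,0,0,0,0,0.085;0.16,0,0,0,0,0,0.085;0.16,0,0,0,0,0,0.085;0.16,0,0,0,0,0,0.085;0.16,0,0,0,0,0,0.085' | python3 nudge.py
echo '0.16,0,0,0,0,0,0.085;0.16,0,0,0,0,0,0.085;0.16,0,0,0,0,0,0.085;0.16,0,0,0,0,0,0.085;0,0,0,0,0,0,0.085;0,0,0,0,0,0,0.085' | python3 nudge.py
python3 w.py
python3 - <<'E'
from h import *
snap("wrist","pics/w2.png"); 
E
```

```text
time: 2.95
position: [0.5464, -0.161, 0.0287]
ee_rot: [0.0, 0.997, 0.082, -0.0]
force: [-0.7, 0.0, 1.1]
opening: 0.085
finger_force: 0.7
time: 3.55
position: [0.5777, -0.1557, 0.0283]
ee_rot: [-0.0, 0.997, 0.082, 0.0]
force: [-1.6, 0.4, 0.7]
opening: 0.0853
finger_force: 0.0
t 3.55 p [ 0.5777 -0.1557  0.0283] yaw 0.165 F [-1.6  0.4  0.7]
```

View pics/w2.png

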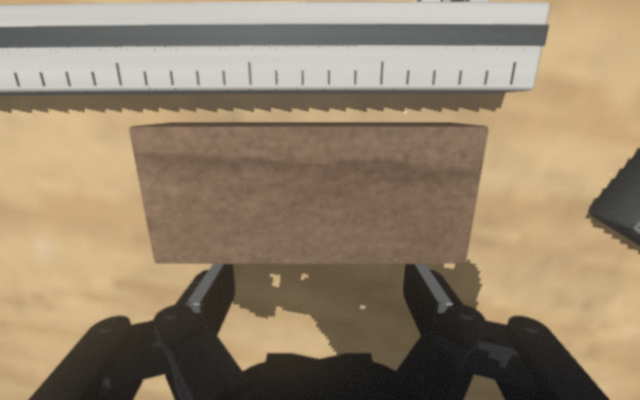

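The offcut now lies flat on both fingertips, parallel to the fence: its far edge is at row 126 and the fence edge at row 92. Next I'll compute the gap.

```bash
python3 - <<'E'
from h import *
c=imaging.calibration("wrist")
P=lambda u,v,z:px2w(c,u,v,z)[:2]
f1,f2=P(30,94,.03),P(530,91,.03); d=f1-f2; d/=np.linalg.norm(d); n=np.array([d[1],-d[0]])
print("yf",d.round(4),f1.round(4),f2.round(4))
for u,v in[(132,127),(487,126),(467,262),(155,263)]: 
    q=P(u,v,.035); print(q.round(4),"gap",((f1-q)@n).round(4))
E
```

```text
yf [-0.1685  0.9857] [ 0.6419 -0.0315] [ 0.6744 -0.222 ]
[ 0.6364 -0.0735] gap 0.0125
[ 0.6589 -0.2071] gap 0.0128
[ 0.6017 -0.218 ] gap 0.071
[ 0.5786 -0.0819] gap 0.0708
```

Converted, 0.005 m is 0.1, 0.003 m is 0.06.

```bash
echo '0.1,0,0,0,0,0,0.085;0.1,0,0,0,0,0,0.085;0.06,0,0,0,0,0,0.085;0,0,0,0,0,0,0.085;0,0,0,0,0,0,0.085' | python3 nudge.py; echo '0.02,0,0,0,0,0,0.085;0,0,0,0,0,0,0.085' | python3 nudge.py
```

```text
time: 4.1
position: [0.5905, -0.1537, 0.0284]
ee_rot: [-0.0, 0.997, 0.082, 0.0]
force: [-0.0, 0.2, -0.2]
opening: 0.085
finger_force: 0.0
time: 4.3
position: [0.5913, -0.1536, 0.0285]
ee_rot: [0.0, 0.997, 0.082, 0.0]
force: [-0.1, 0.8, -0.4]
opening: 0.0853
finger_force: 0.0
```

Converted, 0.002 m is 0.04.

```bash
echo '0.04,0,0,0,0,0,0.085;0,0,0,0,0,0,0.085' | python3 nudge.py|grep -E "pos|force"; echo '0.04,0,0,0,0,0,0.085;0,0,0,0,0,0,0.085' | python3 nudge.py|grep -E "pos|force"; python3 w.py
```

```text
position: [0.5926, -0.1535, 0.0283]
force: [-3.6, -0.2, 1.5]
finger_force: 1.7
position: [0.5927, -0.1534, 0.0281]
force: [-9.5, -1.9, 6.3]
finger_force: 4.7
t 4.7 p [ 0.5927 -0.1534  0.0281] yaw 0.1647 F [-9.5 -1.9  6.3]
```

The offcut is seated against the fence (contact force 9.5 N). I'll back off, lift, close the fingers and go round to its right end.

Converted, -0.04 m is -0.8, 0.03 m is 0.6.

```bash
echo '-0.3,0,0,0,0,0,0.085;-0.4,0,0,0,0,0,0.085;0,0,-0.8,0,0,0,0.085;0,0,-0.8,0,0,0,0;0.4,0.6,-0.4,0,0,0,0;0.4,0.6,0,0,0,0,0;0.4,0.6,0,0,0,0,0;0.2,0,0,0,0,0,0;0,0,0,0,0,0,0' | python3 nudge.py 20
python3 w.py .647 -.2365 .028
python3 - <<'E'
from h import *
snap("wrist","pics/w3.png"); 
E
```

```text
time: 5.6
position: [0.6458, -0.2356, 0.128]
ee_rot: [-0.0, 0.997, 0.082, 0.001]
force: [-0.3, 0.4, 0.1]
opening: 0.0001
finger_force: 0.0
t 5.6 p [ 0.6458 -0.2356  0.128 ] yaw 0.1646 F [-0.3  0.4  0.1]
go [0.0009 0.0011 0.1   ]
```

View pics/w3.png

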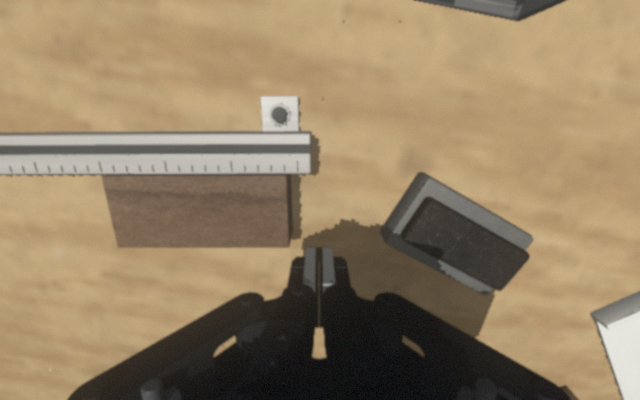

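The picture shows the offcut flush to the fence with its right end at column 290, the shut fingertips at columns 302-335 and the sanding block's nearest corner at (382,235). Checking clearances before going down.

```bash
python3 - <<'E'
from h import *
c=imaging.calibration("wrist"); s=readout.sense(); p=np.array(s["position"])[:2]
d=np.array([-.1657,.9862]); n=np.array([d[1],-d[0]])
for l,u,v,z in[("offTop near",289,246,.035),("offTop far",290,176,.035),("sand",382,235,.042),("sandlow",382,235,.0),("fence",311,174,.03),("offL",119,246,.035)]:
    q=px2w(c,u,v,z)[:2]; print(l,q.round(4),"x",((q-p)@n).round(4),"y",((q-p)@d).round(4))
print(w2px(c,[*p,.128]),w2px(c,[*p,.109]))
E
```

```text
offTop near [ 0.6144 -0.2155] x -0.0268 y 0.0241
offTop far [ 0.6713 -0.2085] x 0.0305 y 0.0216
sand [ 0.6388 -0.2849] x -0.0142 y -0.0483
sandlow [ 0.6221 -0.2976] x -0.0328 y -0.0581
fence [ 0.6743 -0.2237] x 0.031 y 0.0061
offL [ 0.5916 -0.0801] x -0.0268 y 0.1615
[319.2531265  281.21048105] [319.18919494 261.59338642]
```

```bash
echo '0.02,0.12,0.6,0,0,0,0;0,0,0.6,0,0,0,0;0,0,0.5,0,0,0,0;0,0,0.3,0,0,0,0;0,0,0,0,0,0,0' | python3 nudge.py; echo '0,-0.16,0,0,0,0,0;0,-0.16,0,0,0,0,0;0,-0.24,0,0,0,0,0;0,-0.24,0,0,0,0,0;0,-0.24,0,0,0,0,0;0,-0.24,0,0,0,0,0;0,-0.24,0,0,0,0,0;0,-0.24,0,0,0,0,0;0,-0.24,0,0,0,0,0;0,0,0,0,0,0,0' | python3 nudge.py; python3 w.py
```

```text
time: 6.15
position: [0.6448, -0.2403, 0.0264]
ee_rot: [-0.001, 0.997, 0.083, -0.002]
force: [1.0, -0.2, 0.8]
opening: -0.0
finger_force: 0.0
time: 7.15
position: [0.6299, -0.1399, 0.0283]
ee_rot: [-0.001, 0.996, 0.084, -0.0]
force: [-0.0, 0.5, 0.4]
opening: 0.0
finger_force: 0.0
t 7.15 p [ 0.6299 -0.1399  0.0283] yaw 0.1675 F [-0.   0.5  0.4]
```

Converted, -0.012 m is -0.24, -0.01 m is -0.2.

```bash
echo '0,-0.24,0,0,0,0,0;0,-0.24,0,0,0,0,0;0,-0.24,0,0,0,0,0;0,-0.24,0,0,0,0,0;0,-0.24,0,0,0,0,0;0,-0.24,0,0,0,0,0;0,-0.2,0,0,0,0,0;0,0,0,0,0,0,0;0,0,0,0,0,0,0' | python3 nudge.py; python3 w.py
python3 - <<'E'
from h import *
snap("wrist","pics/w4.png"); 
E
```

```text
time: 8.05
position: [0.6167, -0.062, 0.0285]
ee_rot: [0.0, 0.997, 0.083, 0.0]
force: [0.7, -0.3, 0.1]
opening: -0.0002
finger_force: 0.0
t 8.05 p [ 0.6167 -0.062   0.0285] yaw 0.1653 F [ 0.7 -0.3  0.1]
```

View pics/w4.png

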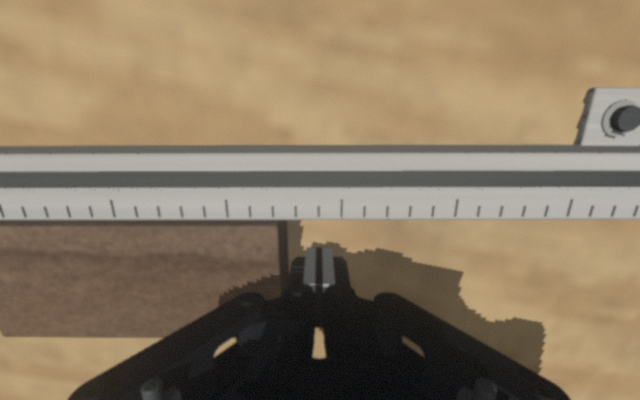

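The offcut is at the fence with the fingers behind its right end (column 285). About 20 mm remain to the stop.

Converted, -0.006 m is -0.12, -0.004 m is -0.08.

```bash
echo '0,-0.12,0,0,0,0,0;0,-0.12,0,0,0,0,0;0,-0.08,0,0,0,0,0;0,0,0,0,0,0,0;0,0,0,0,0,0,0' | python3 nudge.py|grep -E "pos|force"; for i in 1; do echo '0,-0.04,0,0,0,0,0;0,0,0,0,0,0,0;0,0,0,0,0,0,0' | python3 nudge.py|grep -E "pos|force"; done; echo '0,-0.04,0,0,0,0,0;0,0,0,0,0,0,0;0,0,0,0,0,0,0' | python3 nudge.py|grep -E "pos|force"
```

```text
position: [0.614, -0.0461, 0.0284]
force: [-0.6, 0.0, 0.5]
finger_force: 0.0
position: [0.6137, -0.0443, 0.0284]
force: [0.6, -0.1, -0.8]
finger_force: 0.0
position: [0.6133, -0.0422, 0.0284]
force: [-0.3, -0.3, -0.9]
finger_force: 0.0
```

Converted, -0.002 m is -0.04.

```bash
echo '0,-0.04,0,0,0,0,0;0,0,0,0,0,0,0;0,0,0,0,0,0,0' | python3 nudge.py|grep -E "pos|^force"; echo '0,-0.04,0,0,0,0,0;0,0,0,0,0,0,0;0,0,0,0,0,0,0' | python3 nudge.py|grep -E "pos|^force"
```

```text
position: [0.613, -0.0403, 0.0284]
force: [-0.8, -0.1, 0.4]
position: [0.6127, -0.0387, 0.0285]
force: [1.0, -1.9, -0.4]
```

Converted, -0.002 m is -0.04.

```bash
echo '0,-0.04,0,0,0,0,0;0,0,0,0,0,0,0;0,0,0,0,0,0,0' | python3 nudge.py|grep -E "pos|^force"; echo '0,-0.04,0,0,0,0,0;0,0,0,0,0,0,0;0,0,0,0,0,0,0' | python3 nudge.py|grep -E "pos|^force"
```

```text
position: [0.6126, -0.0385, 0.0285]
force: [1.1, -7.4, -0.6]
position: [0.6126, -0.0384, 0.0287]
force: [2.5, -12.2, -0.6]
```

Seated against the stop (12 N). I'll retreat, then press the long side once more with the open fingers.

Converted, -0.04 m is -0.8, -0.02 m is -0.4.

```bash
echo '0,0.2,0,0,0,0,0;0,0.3,0,0,0,0,0;0,0,-0.8,0,0,0,0;0,0,-0.8,0,0,0,0;-0.6,-0.4,-0.4,0,0,0,0.085;-0.6,-0.4,0,0,0,0,0.085;-0.3,-0.4,0,0,0,0,0.085;0,0,0,0,0,0,0.085;0,0,0,0,0,0,0.085' | python3 nudge.py
python3 w.py .527 .025 .028
python3 - <<'E'
from h import *
snap("wrist","pics/w5.png"); 
E
```

```text
time: 11.3
position: [0.5327, -0.0124, 0.1288]
ee_rot: [-0.0, 0.997, 0.083, 0.0]
force: [-0.0, 0.3, 0.1]
opening: 0.0724
finger_force: 0.0
t 11.3 p [ 0.5327 -0.0124  0.1288] yaw 0.1655 F [-0.   0.3  0.1]
go [ 0.0005 -0.0378  0.1008]
```

View pics/w5.png

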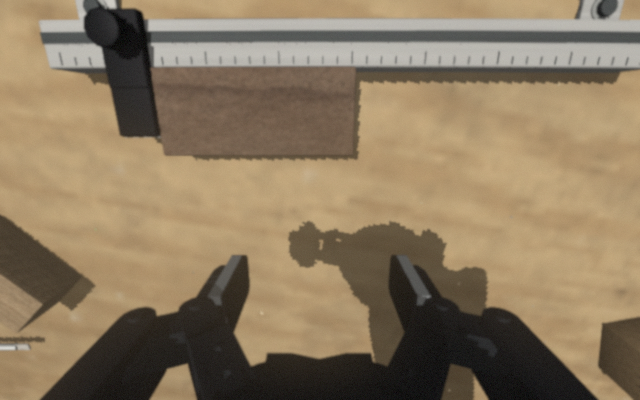

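The offcut sits in the corner: its left end is on the stop (column 157) and its far side on the fence (row 68). The small block at lower left is well clear of the path. One light press squares it up.

Converted, -0.03 m is -0.6, 0.025 m is 0.5.

```bash
echo '0,-0.6,0,0,0,0,0.07;0,0,0.6,0,0,0,0.07;0,0,0.6,0,0,0,0.07;0,0,0.5,0,0,0,0.07;0,0,0.28,0,0,0,0.07;0.2,0,0,0,0,0,0.07;0.2,0,0,0,0,0,0.07;0.12,0,0,0,0,0,0.07;0,0,0,0,0,0,0.07;0,0,0,0,0,0,0.07' | python3 nudge.py
python3 w.py .5617 .0308 .028
```

```text
time: 12.35
position: [0.5535, 0.0215, 0.03]
ee_rot: [-0.0, 0.997, 0.082, 0.0]
force: [-0.6, -0.3, 1.3]
opening: 0.07
finger_force: 0.0
t 12.35 p [0.5535 0.0215 0.03  ] yaw 0.1647 F [-0.6 -0.3  1.3]
go [ 0.0097 -0.0078  0.002 ]
```

Converted, 0.004 m is 0.08, 0.003 m is 0.06.

```bash
echo '0.08,0,0,0,0,0,0.07;0.06,0,0,0,0,0,0.07;0,0,0,0,0,0,0.07;0,0,0,0,0,0,0.07' | python3 nudge.py|grep -E "pos|^force"; echo '0.04,0,0,0,0,0,0.07;0,0,0,0,0,0,0.07;0,0,0,0,0,0,0.07' | python3 nudge.py|grep -E "pos|^force";echo '0.04,0,0,0,0,0,0.07;0,0,0,0,0,0,0.07;0,0,0,0,0,0,0.07' | python3 nudge.py|grep -E "pos|^force"
```

```text
position: [0.5599, 0.0227, 0.0295]
force: [-0.2, 0.7, 0.8]
position: [0.5619, 0.023, 0.0294]
force: [0.2, -0.0, 0.3]
position: [0.5629, 0.0232, 0.0292]
force: [-5.0, -1.0, 1.9]
```

Converted, 0.002 m is 0.04.

```bash
echo '0.04,0,0,0,0,0,0.07;0,0,0,0,0,0,0.07;0,0,0,0,0,0,0.07' | python3 nudge.py|grep -E "pos|^force"; echo '-0.2,0,0,0,0,0,0.07;-0.4,0,0,0,0,0,0.07;-0.2,0,-0.6,0,0,0,0.07;0,0,-0.8,0,0,0,0.07;0,0,-0.8,0,0,0,0.07;0,0,0,0,0,0,0.07;0,0,0,0,0,0,0.07' | python3 nudge.py
python3 - <<'E'
from h import *
im,c=snap("wrist","pics/w6.png"); cv2.imwrite("pics/w6c.png",cv2.resize(im[0:200,60:460,::-1],None,fx=2,fy=2))
E
```

```text
position: [0.5629, 0.0233, 0.029]
force: [-11.1, -1.8, 6.2]
time: 14.35
position: [0.5274, 0.0172, 0.1406]
ee_rot: [-0.0, 0.997, 0.082, 0.002]
force: [-0.3, -0.2, -0.1]
opening: 0.0699
finger_force: 0.0
```

View pics/w6c.png

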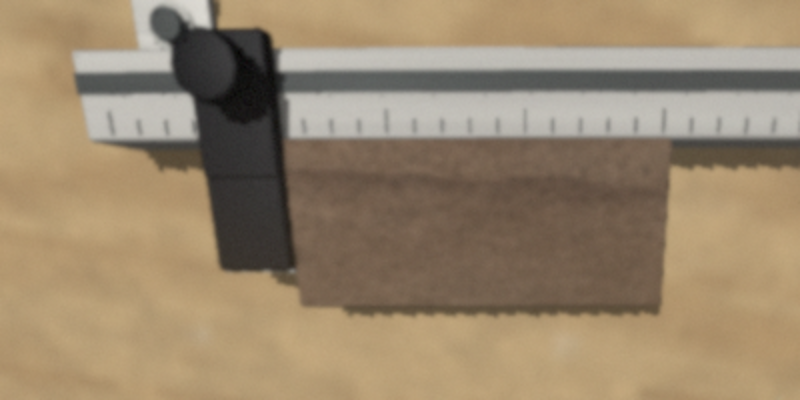

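The offcut is flush to the fence along crop row 138 and butted on the stop at column 290. The arm is clear, so I'm handing in.

```bash
python3 -c "
from cell import manip, imaging, readout, ticket; print(ticket.finish_job())"
```

```text
the job is handed in; nothing more can be done
None
```

I pushed the offcut flat against the fence and up to the length stop, with the arm clear and the job handed in at about 14 s. The last picture showed it flush on both faces, and no verdict came back.

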